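Clamp a circuit board to its heat sink with self-closing tweezers

TASK

The green circuit board stands loose against its heat sink and must be held to it while the bond cures. Take the two self-closing tweezers off their parking stands by squeezing them open, set them upright from above over board and heat sink together, one on the bare strip at each end with the jaw pads fully over the top edge, and let them close so that each grips both. Do not drop or lay down the tweezers, and leave the other things on the bench where they are.

Things in the scene. Friction and masses are not known exactly. Their poses are not given: they have to be found in the camera images.
- clamp_a_grip (a point): steel self-closing tweezers, upright, jaws down, 130 mm tall, 0.09 kg, starting clipped on a stand. Point midway between the two finger plates, 110 mm above the jaw tips: grasp here from above. z up; x: line along which the plates are squeezed. Plates 22 mm broad (y), 40 mm high (90 to 130 mm above the tips), splayed when at rest on the stand: 41 mm over the outsides here, 48 at the top. Both tweezers are alike
- clamp_a_hub (a point): spring hub of these tweezers, 20 mm thick, 70 mm above the jaw tips. Squeezing the plates fully together (28 mm over the outsides, parallel; about 10 N a side, then a stop takes the force) opens the jaws from 12 to about 31 mm, both arms alike; let go, the spring shuts the jaws with about 5 N. A half turn about z is the same grasp
- clamp_a_jaws (a point): the middle between the jaw pads of these tweezers, 11 mm above the jaw tips, 99 mm below the grip point, same axes; each pad is 16 mm broad (y), 22 mm high and 6 mm thick, and lies flat on 12 mm of material
- clamp_a_arm (a joint): opening angle of one arm of these tweezers: 0 when the jaws grip 12 mm (the stand's tongue, or board and heat sink together), 0.16 rad fully open, -0.075 rad empty and shut
- stand_a: parking stand, fixed: grey foot 70 x 70 x 14 mm with an upright wooden tongue 12 mm thick (x), 40 mm wide (y), its top 95 mm above the bench; origin under the foot's centre. The tweezers start with their jaw tips 25 mm below the tongue's top, same x axis as the stand
- clamp_b_grip (a point): steel self-closing tweezers, upright, jaws down, 130 mm tall, 0.09 kg, starting clipped on a stand. Point midway between the two finger plates, 110 mm above the jaw tips: grasp here from above. z up; x: line along which the plates are squeezed. Plates 22 mm broad (y), 40 mm high (90 to 130 mm above the tips), splayed when at rest on the stand: 41 mm over the outsides here, 48 at the top. Both tweezers are alike
- clamp_b_hub (a point): spring hub of these tweezers, 20 mm thick, 70 mm above the jaw tips. Squeezing the plates fully together (28 mm over the outsides, parallel; about 10 N a side, then a stop takes the force) opens the jaws from 12 to about 31 mm, both arms alike; let go, the spring shuts the jaws with about 5 N. A half turn about z is the same grasp
- clamp_b_jaws (a point): the middle between the jaw pads of these tweezers, 11 mm above the jaw tips, 99 mm below the grip point, same axes; each pad is 16 mm broad (y), 22 mm high and 6 mm thick, and lies flat on 12 mm of material
- clamp_b_arm (a joint): opening angle of one arm of these tweezers: 0 when the jaws grip 12 mm (the stand's tongue, or board and heat sink together), 0.16 rad fully open, -0.075 rad empty and shut
- stand_b: parking stand, fixed: grey foot 70 x 70 x 14 mm with an upright wooden tongue 12 mm thick (x), 40 mm wide (y), its top 95 mm above the bench; origin under the foot's centre. The tweezers start with their jaw tips 25 mm below the tongue's top, same x axis as the stand
- fixture: fixed bonding fixture: black base 70 x 180 x 20 mm; upright aluminium heat sink 160 mm long (y), 6 mm thick (x 0 to 6), top 95 mm above the bench, with six fins 22 mm deep on its +x side in the middle only (y -32 to 32). On its -x side a groove, its lip 25 mm high over the base, x -9 to -14 mm. Origin on the bench under mid length of the plate's front face, z up
- sink_top (a point): centre of the top edge of the heat sink's front face (where the circuit board is to lie against it), 95 mm above the bench, axes as the fixture; board and sink pressed together span x -6 to +6 mm here
- strip_left (a point): the same edge at the middle of the bare end strip on the +y side (60 mm from the centre); this bare strip runs from y 36 to 78 mm
- strip_right (a point): the same on the -y side (-60 mm); the bare strip runs from y -36 to -78 mm
- board_mid (a point): centre of the loose green circuit board, upright in the groove in front of the heat sink, about 2 mm off it: 6 mm thick (x), 156 mm long (y), 72 mm high (its top 92 mm above the bench), 0.12 kg; three black devices up to 6 mm thick on its -x face fill the middle (y -33 to +33 mm), both ends are bare
- bottle: bystander, loose, to be left alone: white pump bottle with a grey top, upright, 64 mm across, 240 mm high: much taller than everything else on the bench near the work; origin at the centre of its underside
- reel: bystander, loose, to be left alone: grey wire reel, upright, 72 mm across, 62 mm high; origin at the centre of its underside
- capacitor: bystander, loose, to be left alone: aluminium can capacitor, upright, 60 mm across, 114 mm high with its two terminals; origin at the centre of its underside
- module: bystander, loose, to be left alone: clear boxed circuit module with a white top and four sockets, 80 x 60 mm, 54 mm high; origin at the centre of its underside
- screwdriver: bystander, loose, to be left alone: screwdriver lying flat, 170 mm long, about 30 mm high; origin at the middle of its length
- toroid: bystander, loose, to be left alone: dark ring core lying flat, 68 mm across, 24 mm high; origin at the centre of its underside
- jar: bystander, loose, to be left alone: small amber jar with black lid, 48 mm across, 45 mm high; origin at the centre of its underside

How it is judged:
By the outcome, as a careful person would: the job done as asked, in the order asked, and still so for the second after the job is handed in, with the robot touching nothing.
It also fails if it takes over 64 s, if anything falls off the work surface, if the arm or the gripper's body presses on something with over 40 N, if the wrist force passes 120 N, or if a joint passes its speed limit or range.

ROBOT

A 6-joint arm with a two-finger parallel gripper is mounted at the origin on the work surface. World frame = base frame: x ahead of the robot, y to its left, z up, the work surface at z = 0. Lengths are in m, angles in rad, forces in N, time in s.
With the tool pointing down it reaches from about 0.375 to 0.9 m from the base axis. Payload 3.1 kg.
Tool frame: the origin (TCP) lies at the very end of the fingers, on their centre line; the grasp point (between the pads) lies 19 mm behind it (tcp_to_grasp is the distance from the TCP to the grasp point, in m); z points along the fingers, y is the direction in which the jaws open and shut (so a half turn about z gives the same grasp; the last joint's range is limited). The gripper opens to 85 mm and grips with 20 to 120 N. Pads are 22 mm wide; open, the fingers measure 114 mm over their backs; the gripper's body (76 mm by 85 mm) begins 54 mm behind the grasp point. The pads swing forward as they close: fully open they stand 13 mm farther back than shut.
Start: joints at [-1.359, 0.527, 1.433, -0, 1.181, -0.178], TCP at [0.238, -0.578, 0.231] pointing down, gripper open.
Joint ranges: [-3.08, 3.08], [-0.75, 2.2], [0.22, 2.44], [-1.43, 4.57], [0, 2.65], [-2.85, 2.85]. Speed limits (rad/s): [2.79, 2.79, 3.14, 3.14, 3.14, 3.14].

INTERFACE

Orientations are given as a unit quaternion [x, y, z, w].
In Python, from station import sense, snapshot, camera_info, sign_off, tcp_to_grasp gives the robot as it stands.
- The arm moves only by the shell command python3 -m inch 'ROWS' [FORCE]. ROWS is JSON, a list of rows, each a list of 3 entries, a list of its own where there are three numbers: the closure, from -1 (fully open) to 1 (shut), so that 0 is half open, then the shift along the tool's x, y, z normalised to -1 to 1, where 1 is 10 cm, then the turn, a rotation vector about the tool's x, y, z normalised to -1 to 1, where 1 is 360 degrees. In form: [[jaw, [dx, dy, dz], [ax, ay, az]], ...]. A call has 1 to 20 rows; each row is the pose to reach, as a shift and turn from the pose commanded when the call began, along the tool's axes at that moment, turning the shorter way round; what a row does not reach only later rows make up. A row lasts 1/10 s, in which the tool goes at most 50 mm and 8.59 degrees, less where a joint would pass 70% of its speed; a pose out of reach is approached as far as the arm can. A call with a number of a shift or a turn outside -1 to 1 is refused whole. A call with a gripper value outside its range is refused whole. The fingers move at their own pace and stop on an object; FORCE is the grip in N (left out, the last holds). Time passes only in rows, so rows that repeat a pose let the fingers close. It gives the time, the measured TCP pose, the force and the opening at its end, in the units of the state.
- sense(): the state, without advancing time (a new reading comes with each control period).
- snapshot(name): name is "scene" or "side" or "wrist"; returns (picture, depth): 480x640x3 uint8, blue, green, red; 480x640 float32, m along the optical axis (not along the pixel's ray), 0 where there is no reading.
- camera_info(name): a dict with "K" (3x3 intrinsics, pixels), "origin" and "orientation" of the camera in the world. Camera axes: x right, y down, z forward; pixel columns grow to the right and rows downward; lengths in m; the calibration is good to about 2 mm. A picture is of the moment at which its call begins: read the wrist's pose just before it. camera_info takes no time and is no camera call; for the wrist camera it gives the pose at the moment of the call.
- sign_off(): hands the job in, once; it reports no verdict.
The state is a dict: "t": time; "q": joint angles; "qd": joint speeds; "tau": joint torques, N m; "tcp_pos": TCP position; "tool_rot": TCP orientation; "force": force on the tool from outside, world axes, zero at the start; "ft_torque": the same for the moment, N m; "finger_gap": opening from 0.0 (shut) to 1.0 (fully open).
Only numpy, scipy, OpenCV 4.12 (cv2) and the standard library are available. Lean on these libraries where they do the work, as an engineer would, in place of code of your own. Each camera call takes 0.05 s, during which the arm holds its last target.

## Working session

There is one attempt and no reset: what is moved stays moved. The work goes in short steps, Python scripts to look and compute and a shell command to move; the robot and the scene stay as the last step left them, time stands still between calls to the robot, and variables do not carry over. Pictures are saved under pics/ and viewed, and the job is handed in when it is done.

```bash
ls; mkdir -p pics; python3 - <<'E'
from station import *
import cv2, numpy as np
print(sense()); print(tcp_to_grasp)
for n in ["scene","side","wrist"]:
    ci=camera_info(n); p,d=snapshot(n); cv2.imwrite(f"pics/{n}0.png",p); np.save(f"pics/{n}0.npy",d); print(n,ci)
    import json; json.dump({k:np.array(v).tolist() for k,v in ci.items()},open(f"pics/{n}0.json","w"))
E
```

```text
pics
{'t': 0.0, 'q': array([-1.35949817e+00,  5.28462924e-01,  1.43393806e+00,  4.31698594e-06,
        1.18139557e+00, -1.78509224e-01]), 'qd': array([-7.71173919e-05,  1.27899495e-04, -1.29492319e-03, -7.68760520e-04,
       -7.99599759e-04, -5.82037262e-04]), 'tau': array([ 9.69145549e-04, -4.42347300e+01, -1.78023881e+01, -5.02295711e-05,
        8.34821753e-03, -2.20552792e-06]), 'tcp_pos': array([ 0.23737303, -0.57737524,  0.23032424]), 'tool_rot': array([ 9.81065890e-01,  1.93671127e-01, -1.60694097e-05, -1.10183857e-03]), 'force': array([-0.50671569, -0.45176831,  0.8086771 ]), 'ft_torque': array([-0.03127221,  0.01318147,  0.01249257]), 'finger_gap': 0.9961205327898587}
0.0187
scene {'K': array([[495.46182707,   0.        , 320.25731085],
       [  0.        , 495.46182707, 243.21910549],
       [  0.        ,   0.        ,   1.        ]]), 'origin': array([1.42797494, 0.22042341, 0.95413193]), 'orientation': array([ 0.55357334,  0.73315324, -0.30927666, -0.24574545])}
side {'K': array([[609.15384443,   0.        , 331.19628254],
       [  0.        , 609.15384443, 235.42290771],
       [  0.        ,   0.        ,   1.        ]]), 'origin': array([0.17165984, 0.80588636, 1.17659071]), 'orientation': array([-0.22397979,  0.91037974, -0.33972985,  0.07500273])}
wrist {'K': array([[405.80308309,   0.        , 323.64325439],
       [  0.        , 405.80308309, 243.47467117],
       [  0.        ,   0.        ,   1.        ]]), 'origin': array([ 0.31370505, -0.54682707,  0.37386131]), 'orientation': array([ 0.8193829 , -0.5496435 , -0.09170239,  0.13451528])}
```

View pics/scene0.png

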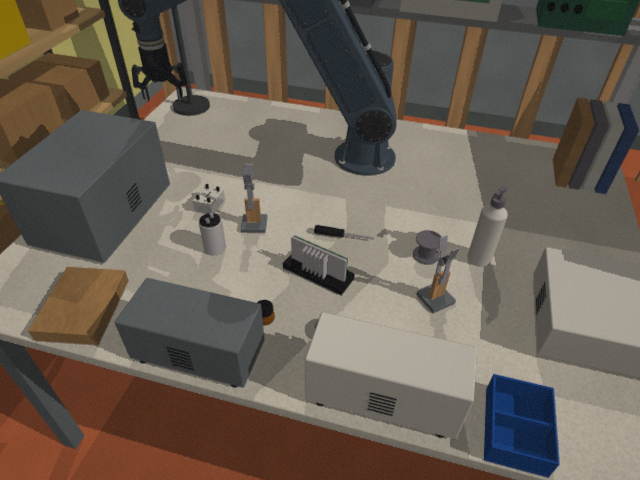

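View pics/side0.png

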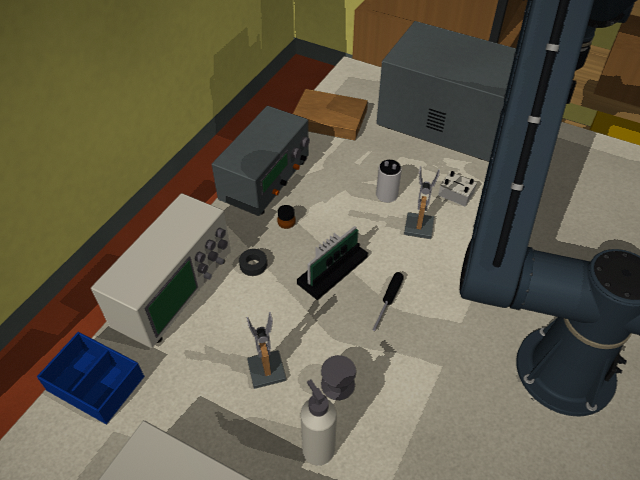

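View pics/wrist0.png

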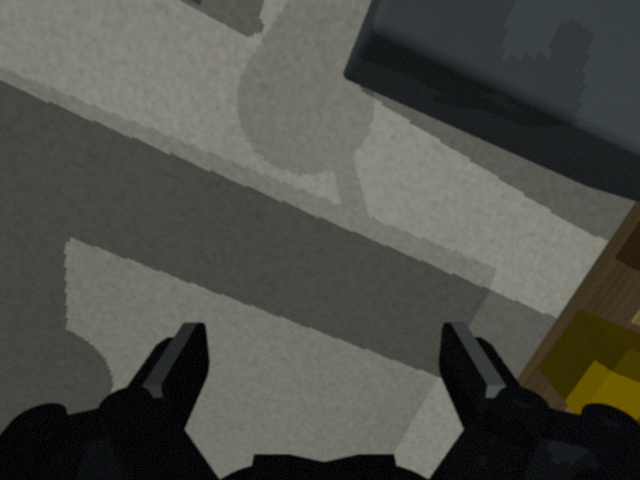

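Scene picture: tweezers on stands at about (250,200) and (440,270), fixture at (318,265). In the side picture the same tweezers are at (424,205) and (264,350), fixture at (333,265). Next I'll build a top-down height and colour map from both depth images.

```bash
cat > h.py <<'E'
import numpy as np, cv2, json
from scipy.spatial.transform import Rotation as R
def cloud(n):
    ci=json.load(open(f"pics/{n}.json")); p=cv2.imread(f"pics/{n}.png"); d=np.load(f"pics/{n}.npy")
    K=np.array(ci["K"]); v,u=np.mgrid[:480,:640]
    c=np.stack([(u-K[0,2])/K[0,0]*d,(v-K[1,2])/K[1,1]*d,d],-1)
    w=c@R.from_quat(ci["orientation"]).as_matrix().T+np.array(ci["origin"])
    w[d==0]=np.nan
    return w,p
def proj(n,P):
    ci=json.load(open(f"pics/{n}.json"));K=np.array(ci["K"])
    c=(np.atleast_2d(P)-ci["origin"])@R.from_quat(ci["orientation"]).as_matrix()
    return (c/c[:,2:])@K.T
E
python3 - <<'E'
from h import *
for n in ["scene0","side0"]:
    w,p=cloud(n)
    for name,(u0,v0,u1,v1) in {"scene0":dict(A=(230,155,275,240),B=(410,230,465,315),F=(275,230,365,295)),"side0":dict(A=(400,160,440,240),B=(240,310,295,390),F=(290,220,375,305))}[n].items():
        q=w[v0:v1,u0:u1].reshape(-1,3); q=q[np.isfinite(q[:,0])]
        print(n,name)
        for a,b in [(-.01,.01),(.01,.018),(.018,.025),(.05,.065),(.06,.09),(.09,.1),(.1,.13),(.13,.15),(.15,.18),(.18,.21)]:
            s=q[(q[:,2]>a)&(q[:,2]<b)]
            if len(s)>4: print(a,b,len(s),s.mean(0).round(3),s[:,:2].min(0).round(3),s[:,:2].max(0).round(3))
for n,bx in [("scene0",(200,140,360,300)),("scene0",(360,180,520,320)),("side0",(380,140,480,240)),("side0",(220,290,380,470))]:
    p=cv2.imread(f"pics/{n}.png")[bx[1]:bx[3],bx[0]:bx[2]]
    cv2.imwrite(f"pics/c_{n}_{bx[0]}.png",cv2.resize(p,None,fx=4 if n=="scene0" or bx[0]==380 else 3,fy=4 if n=="scene0" or bx[0]==380 else 3,interpolation=cv2.INTER_CUBIC)[:600,:800])
E
```

```text
scene0 A
-0.01 0.01 2858 [ 0.295 -0.295  0.002] [ 0.074 -0.445] [ 0.511 -0.16 ]
0.01 0.018 270 [ 0.445 -0.231  0.015] [ 0.391 -0.275] [ 0.481 -0.194]
0.018 0.025 61 [ 0.444 -0.23   0.021] [ 0.408 -0.265] [ 0.474 -0.196]
0.05 0.065 63 [ 0.441 -0.234  0.057] [ 0.435 -0.252] [ 0.45  -0.216]
0.06 0.09 116 [ 0.441 -0.232  0.075] [ 0.42  -0.254] [ 0.453 -0.215]
0.09 0.1 64 [ 0.438 -0.232  0.095] [ 0.423 -0.253] [ 0.452 -0.216]
0.1 0.13 52 [ 0.445 -0.235  0.115] [ 0.421 -0.25 ] [ 0.454 -0.229]
0.13 0.15 57 [ 0.443 -0.234  0.142] [ 0.422 -0.25 ] [ 0.452 -0.224]
0.15 0.18 91 [ 0.44  -0.236  0.168] [ 0.41  -0.253] [ 0.458 -0.222]
0.18 0.21 103 [ 0.435 -0.238  0.19 ] [ 0.413 -0.253] [ 0.463 -0.222]
scene0 B
-0.01 0.01 2852 [0.477 0.297 0.002] [0.28  0.203] [0.636 0.373]
0.01 0.018 472 [0.56  0.294 0.015] [0.404 0.223] [0.618 0.348]
0.018 0.025 107 [0.538 0.287 0.02 ] [0.418 0.237] [0.618 0.336]
0.05 0.065 340 [0.449 0.263 0.062] [0.386 0.224] [0.587 0.318]
0.06 0.09 478 [0.46  0.266 0.067] [0.386 0.224] [0.59  0.318]
0.09 0.1 90 [0.575 0.296 0.096] [0.557 0.282] [0.59  0.319]
0.1 0.13 68 [0.577
[... 1659 characters left out ...]
0.1 124 [0.565 0.304 0.094] [0.55  0.287] [0.579 0.32 ]
0.1 0.13 39 [0.566 0.302 0.114] [0.555 0.291] [0.583 0.313]
0.13 0.15 170 [0.568 0.301 0.143] [0.554 0.282] [0.584 0.314]
0.15 0.18 93 [0.566 0.299 0.164] [0.547 0.278] [0.587 0.32 ]
0.18 0.21 72 [0.567 0.299 0.191] [0.546 0.277] [0.593 0.322]
side0 F
-0.01 0.01 4734 [ 0.58  -0.029 -0.001] [ 0.436 -0.205] [0.726 0.13 ]
0.01 0.018 371 [0.565 0.018 0.015] [ 0.509 -0.095] [0.727 0.091]
0.018 0.025 535 [0.555 0.012 0.021] [ 0.509 -0.086] [0.73 0.09]
0.05 0.065 169 [0.563 0.012 0.058] [ 0.536 -0.076] [0.6   0.074]
0.06 0.09 661 [0.567 0.002 0.079] [ 0.536 -0.081] [0.6   0.074]
0.09 0.1 340 [ 0.568 -0.003  0.093] [ 0.537 -0.082] [0.6   0.074]
```

```bash
python3 - <<'E'
from h import *
W={n:cloud(n) for n in ["scene0","side0"]}
tiles=[]
for n,(w,p) in W.items():
  for c,h in [((.436,-.235),.06),((.57,.298),.06),((.57,-.005),.11)]:
    img=np.full((260,260,3),255,np.uint8); s=260/(2*h)
    q=w.reshape(-1,3);col=p.reshape(-1,3)
    m=np.isfinite(q[:,0])&(abs(q[:,0]-c[0])<h)&(abs(q[:,1]-c[1])<h)&(q[:,2]<.22)
    q=q[m];o=np.argsort(q[:,2]);q=q[o]
    for x,y,z in q:
        cv2.circle(img,(int((c[1]+h-y)*s),int((c[0]+h-x)*s)),2,tuple(int(t) for t in cv2.applyColorMap(np.uint8([[min(255,max(0,z*1270))]]),cv2.COLORMAP_JET)[0,0]),-1)
    tiles.append(img)
cv2.imwrite("pics/ortho.png",np.vstack([np.hstack(tiles[:3]),np.hstack(tiles[3:])]))
E
```

```text
(no output)
```

View pics/ortho.png

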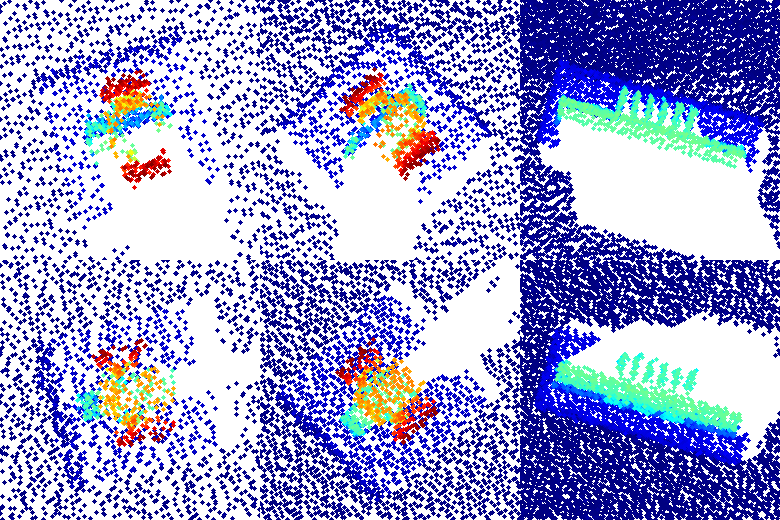

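View pics/c_scene0_200.png

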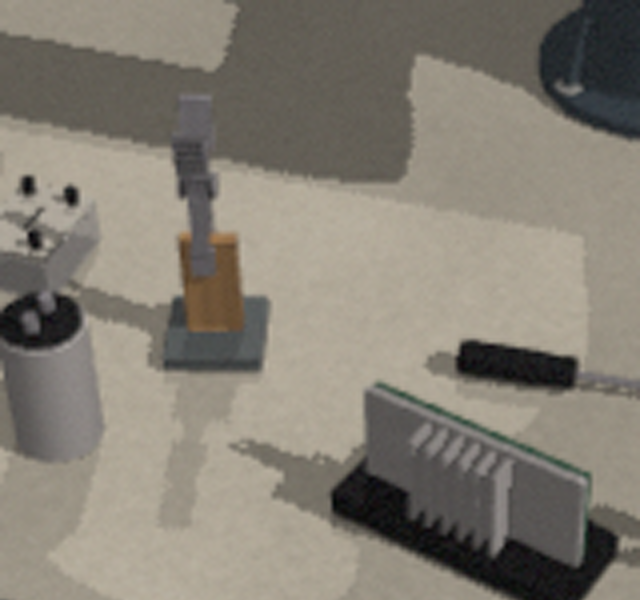

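View pics/c_side0_220.png

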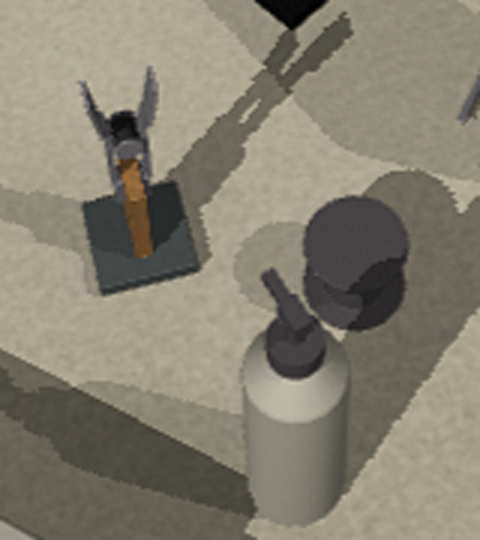

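```bash
cat >> h.py <<'E'
def goal(pos,yaw,tilt_keep=False):
    """tool down, tool y axis along world yaw (mod pi), print shift/turn normalised"""
    from station import sense
    s=sense(); r=R.from_quat(s["tool_rot"]); Rm=r.as_matrix()
    best=None
    for k in (0,np.pi):
        y=np.array([np.cos(yaw+k),np.sin(yaw+k),0]); z=np.array([0,0,-1.]); x=np.cross(y,z)
        T=R.from_matrix(np.stack([x,y,z],1)); rv=(r.inv()*T).as_rotvec()
        if best is None or np.linalg.norm(rv)<np.linalg.norm(best): best=rv
    sh=Rm.T@(np.array(pos)-s["tcp_pos"])
    print("t",round(s["t"],2),"tcp",s["tcp_pos"].round(4),"gap",round(s["finger_gap"],3),"F",s["force"].round(1),"q6",s["q"][5].round(2))
    print("shift",(sh/.1).round(3),"turn",(best/2/np.pi).round(4), "deg",np.degrees(best).round(2))
E
python3 - <<'E'
from h import *
from station import sense
s=sense(); Rm=R.from_quat(s["tool_rot"]).as_matrix(); print(Rm.round(3))
ci=json.load(open("pics/wrist0.json")); Rc=R.from_quat(ci["orientation"]).as_matrix()
print("cam in tool",Rm.T@(np.array(ci["origin"])-s["tcp_pos"]), (Rm.T@Rc).round(3))
goal([.436,-.236,.33],np.radians(17))
for n,b in [("scene0",(470,180,515,270)),("side0",(295,380,345,470))]:
    w,p=cloud(n); q=w[b[1]:b[3],b[0]:b[2]].reshape(-1,3); q=q[(q[:,2]>.05)]
    for a,c in [(.05,.1),(.1,.17),(.17,.3)]:
        s=q[(q[:,2]>a)&(q[:,2]<c)]; print(n,a,len(s),s.min(0).round(3),s.max(0).round(3))
for n,b in [("scene0",(190,180,230,260)),("side0",(370,150,405,210))]:
    w,p=cloud(n); q=w[b[1]:b[3],b[0]:b[2]].reshape(-1,3); q=q[(q[:,2]>.08)]
    print(n,q.min(0).round(3),q.max(0).round(3))
E
```

```text
[[ 0.925  0.38  -0.   ]
 [ 0.38  -0.925  0.002]
 [ 0.    -0.002 -1.   ]]
cam in tool [ 0.0822781   0.00032151 -0.14328724] [[-0.001 -0.947 -0.322]
 [ 1.    -0.001 -0.001]
 [ 0.001 -0.322  0.947]]
t 0.15 tcp [ 0.2374 -0.5776  0.2306] gap 1.002 F [ 0.4 -0.9 -0.7] q6 -0.18
shift [ 3.135 -2.406 -0.99 ] turn [-2.000e-04 -2.000e-04 -2.352e-01] deg [-6.000e-02 -8.000e-02 -8.467e+01]
scene0 0.05 368 [0.386 0.368 0.05 ] [0.429 0.431 0.1  ]
scene0 0.1 608 [0.374 0.368 0.1  ] [0.427 0.432 0.17 ]
scene0 0.17 480 [0.375 0.371 0.17 ] [0.423 0.427 0.245]
side0 0.05 477 [0.356 0.274 0.05 ] [0.434 0.433 0.1  ]
side0 0.1 749 [0.356 0.369 0.1  ] [0.419 0.434 0.17 ]
side0 0.17 867 [0.361 0.374 0.17 ] [0.417 0.43  0.244]
scene0 [ 0.53  -0.334  0.08 ] [ 0.589 -0.273  0.119]
side0 [ 0.524 -0.332  0.08 ] [ 0.585 -0.27   0.119]
```

```bash
python3 -m inch '[[-1,[0,0,-0.5],[0,0,0]],[-1,[0,0,-1],[0,0,0]],[-1,[0.4,-0.3,-1],[0,0,0]],[-1,[0.8,-0.6,-1],[0,0,0]],[-1,[0.8,-0.6,-1],[0,0,0]]]' 25
python3 -m inch '[[-1,[0.4,-0.3,0],[0,0,-0.02]],[-1,[0.8,-0.6,0],[0,0,-0.04]],[-1,[0.8,-0.6,0],[0,0,-0.06]]]'
python3 -c "
from h import *; goal([.436,-.236,.33],np.radians(17))"
```

```text
t: 0.65
tcp_pos: [0.291, -0.4864, 0.3315]
tool_rot: [0.981, 0.196, 0.001, -0.002]
force: [-0.3, -0.3, -0.6]
finger_gap: 1.003
t: 0.95
tcp_pos: [0.3417, -0.4009, 0.3309]
tool_rot: [0.925, 0.379, 0.001, -0.002]
force: [0.1, -0.5, 0.3]
finger_gap: 0.997
t 0.95 tcp [ 0.3417 -0.4009  0.3309] gap 0.997 F [ 0.1 -0.5  0.3] q6 -0.29
shift [ 1.829 -0.514  0.017] turn [-0.0002 -0.0007 -0.1735] deg [ -0.07  -0.26 -62.47]
```

```bash
python3 -m inch '[[-1,[0.45,-0.12,0],[0,0,-0.022]],[-1,[0.9,-0.25,0],[0,0,-0.044]],[-1,[0.9,-0.25,0],[0,0,-0.066]],[-1,[0.9,-0.25,0],[0,0,-0.088]],[-1,[0.9,-0.25,0],[0,0,-0.11]]]'
python3 -c "
from h import *; goal([.436,-.236,.33],np.radians(17))"
```

```text
t: 1.45
tcp_pos: [0.3875, -0.3256, 0.3311]
tool_rot: [0.744, 0.669, -0.0, -0.0]
force: [-0.0, -0.7, 0.4]
finger_gap: 1.0
t 1.45 tcp [ 0.3875 -0.3256  0.3311] gap 1.0 F [-0.  -0.7  0.4] q6 -0.81
shift [0.942 0.387 0.011] turn [-0.0001 -0.     -0.0641] deg [-3.000e-02 -1.000e-02 -2.307e+01]
```

```bash
python3 -m inch '[[-1,[0.47,0.19,0],[0,0,-0.022]],[-1,[0.94,0.387,0],[0,0,-0.044]],[-1,[0.94,0.387,0],[0,0,-0.064]],[-1,[0.94,0.387,0],[0,0,-0.064]],[-1,[0.94,0.387,0],[0,0,-0.064]]]'
cat > shot.py <<'E'
import sys; from h import *; from station import *
n,name=sys.argv[1:3]
ci=camera_info(n);p,d=snapshot(n);cv2.imwrite(f"pics/{name}.png",p);np.save(f"pics/{name}.npy",d)
json.dump({k:np.array(v).tolist() for k,v in ci.items()},open(f"pics/{name}.json","w"))
E
python3 shot.py wrist w1
python3 -c "
from h import *; goal([.436,-.236,.33],np.radians(17))"
```

```text
t: 1.95
tcp_pos: [0.4363, -0.2373, 0.3311]
tool_rot: [0.599, 0.801, -0.0, -0.0]
force: [0.0, -0.3, 0.4]
finger_gap: 1.002
t 2.0 tcp [ 0.4362 -0.2376  0.3311] gap 0.999 F [ 0.3 -0.3 -0.1] q6 -1.01
shift [0.016 0.003 0.011] turn [-0.0001  0.     -0.0017] deg [-0.02  0.01 -0.61]
```

View pics/w1.png

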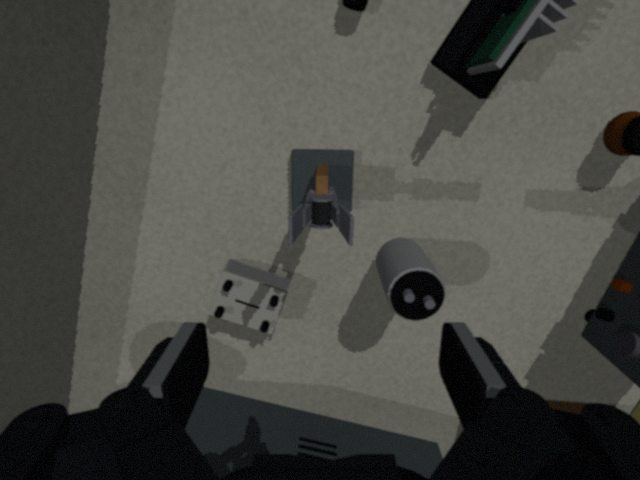

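```bash
python3 - <<'E'
from h import *
w,p=cloud("w1")
c=p[130:260,260:400]; cv2.imwrite("pics/w1c.png",cv2.resize(c,None,fx=4.6,fy=4.6,interpolation=cv2.INTER_CUBIC))
q=w[130:260,260:400].reshape(-1,3)
for a,b in [(.012,.017),(.09,.098),(.13,.15),(.15,.17),(.17,.185),(.185,.205)]:
    s=q[(q[:,2]>a)&(q[:,2]<b)]
    if len(s): print(a,b,len(s),s.mean(0).round(4))
s=q[(q[:,2]>.165)&(q[:,2]<.206)]
# two plates: split along 17deg
d=np.array([np.cos(.3),np.sin(.3)]); t=s[:,:2]@d; m=t>np.median(t)
t0=(t.min()+t.max())/2
A=s[t>t0].mean(0);B=s[t<=t0].mean(0); print(A,B,(A+B)/2,np.degrees(np.arctan2(*(A-B)[1::-1])),len(s),t.min()-t0)
def rect(a,b,n):
    s=q[(q[:,2]>a)&(q[:,2]<b)][:,:2].astype(np.float32); print(n,cv2.minAreaRect(s*1000))
rect(.0125,.0165,"foot");rect(.0915,.098,"tongue");rect(.15,.206,"plates")
E
```

```text
0.012 0.017 2649 [ 0.4325 -0.2303  0.0147]
0.09 0.098 309 [ 0.4304 -0.2281  0.095 ]
0.13 0.15 769 [ 0.4337 -0.2387  0.1455]
0.15 0.17 425 [ 0.4338 -0.2387  0.1607]
0.17 0.185 264 [ 0.4328 -0.2386  0.1779]
0.185 0.205 480 [ 0.4333 -0.2391  0.1947]
[ 0.45191189 -0.23361708  0.18639998] [ 0.41526349 -0.24392106  0.18658334] [ 0.43358769 -0.23876907  0.18649166] 15.70373899276282 832 -0.02345335829911377
foot ((457.4599609375, -261.34735107421875), (93.26531982421875, 161.5443115234375), 44.921573638916016)
tongue ((431.41741943359375, -230.3811492919922), (27.41214942932129, 26.155040740966797), 15.32702350616455)
plates ((433.8898010253906, -239.6474609375), (46.638675689697266, 24.77279281616211), 15.697023391723633)
```

View pics/w1c.png

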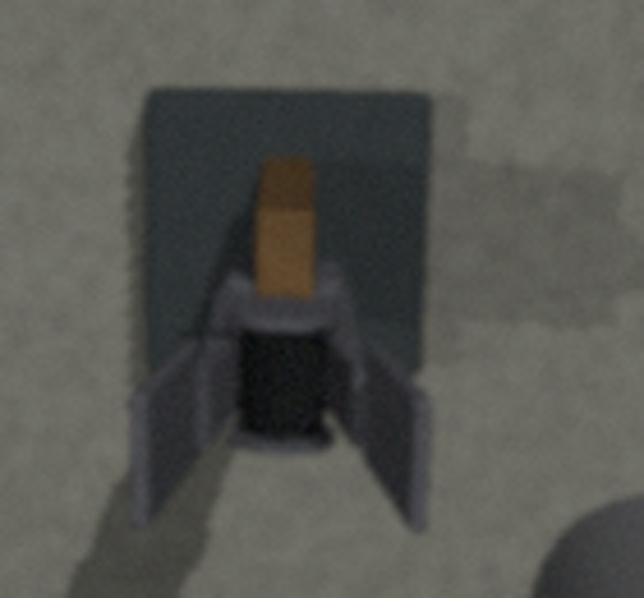

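```bash
python3 -c "
from h import *; goal([.4338,-.2393,.161],np.radians(15.7))"
```

```text
t 2.0 tcp [ 0.4362 -0.2376  0.3311] gap 0.999 F [ 0.3 -0.3 -0.1] q6 -1.01
shift [-0.009 -0.027  1.701] turn [-0.0001  0.      0.0019] deg [-0.02  0.01  0.69]
```

```bash
python3 -m inch '[[-1,[-0.009,-0.027,0.4],[0,0,0.0019]],[-1,[-0.009,-0.027,0.8],[0,0,0.0019]],[-1,[-0.009,-0.027,0.9],[0,0,0.0019]],[-1,[-0.009,-0.027,0.9],[0,0,0.0019]]]'
python3 shot.py wrist w2
python3 -c "
from h import *; goal([.4338,-.2393,.161],np.radians(15.7))
w,p=cloud('w2')
q=w[100:420,200:450].reshape(-1,3)
q=q[(abs(q[:,0]-.434)<.05)&(abs(q[:,1]+.239)<.03)]
s=q[(q[:,2]>.15)&(q[:,2]<.202)][:,:2]
print(len(s),s.mean(0),cv2.minAreaRect((s*1000).astype(np.float32)))"
```

```text
t: 2.4
tcp_pos: [0.433, -0.2387, 0.24]
tool_rot: [0.604, 0.797, 0.0, -0.002]
force: [0.5, -0.1, 1.1]
finger_gap: 0.999
t 2.45 tcp [ 0.4342 -0.2394  0.2416] gap 1.002 F [ 0.  -0.2  0.2] q6 -1.01
shift [ 0.002 -0.003  0.806] turn [-0.     -0.      0.0002] deg [-0.01 -0.01  0.08]
2417 [ 0.43383217 -0.23830146] ((433.98486328125, -239.68795776367188), (46.557586669921875, 25.084028244018555), 15.697614669799805)
```

View pics/w2.png

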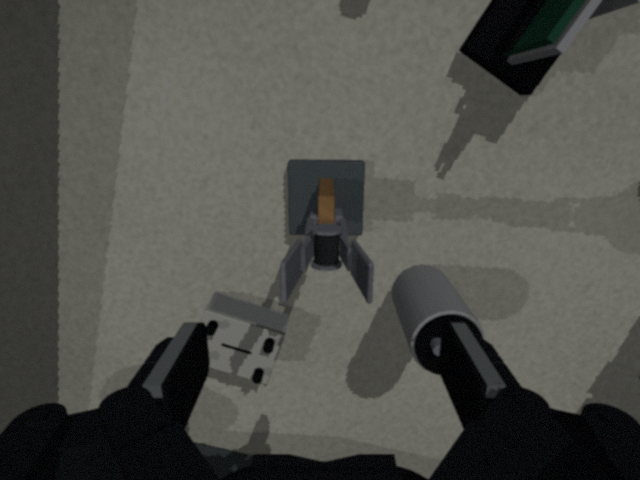

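```bash
python3 -m inch '[[-1,[0,0,0.3],[0,0,0]],[-1,[0,0,0.55],[0,0,0]],[-1,[0,0,0.75],[0,0,0]],[-1,[0,0,0.81],[0,0,0]],[-1,[0,0,0.81],[0,0,0]]]'
python3 -m inch '[[0.1,[0,0,0],[0,0,0]],[0.3,[0,0,0],[0,0,0]],[0.5,[0,0,0],[0,0,0]],[1,[0,0,0],[0,0,0]],[1,[0,0,0],[0,0,0]],[1,[0,0,0],[0,0,0]],[1,[0,0,0],[0,0,0]],[1,[0,0,0],[0,0,0]],[1,[0,0,0],[0,0,0]],[1,[0,0,0],[0,0,0]]]' 40
python3 -c "
from h import *; goal([.4338,-.2393,.161],np.radians(15.7))"
python3 shot.py wrist w3; python3 shot.py side s3
```

```text
t: 2.95
tcp_pos: [0.4348, -0.2393, 0.1611]
tool_rot: [0.603, 0.798, -0.0, 0.001]
force: [0.2, 0.1, -0.4]
finger_gap: 0.997
t: 3.95
tcp_pos: [0.4341, -0.2384, 0.1603]
tool_rot: [0.603, 0.798, 0.0, -0.0]
force: [-0.1, -0.3, -0.9]
finger_gap: 0.308
t 3.95 tcp [ 0.4341 -0.2384  0.1603] gap 0.308 F [-0.1 -0.3 -0.9] q6 -1.01
shift [-0.008 -0.005 -0.007] turn [-0.     -0.      0.0005] deg [-0.   -0.01  0.19]
```

View pics/w3.png

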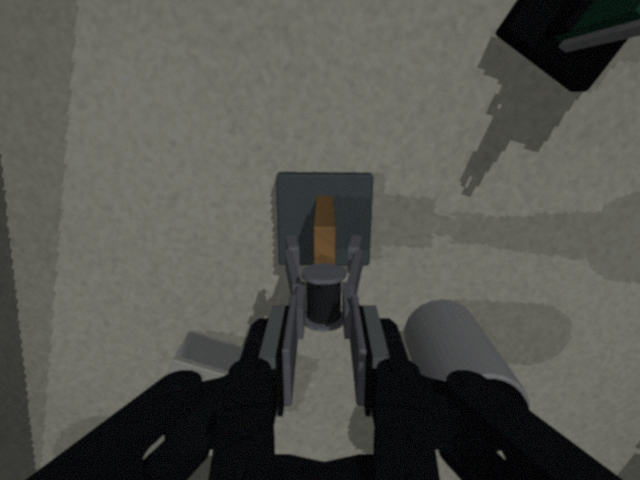

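Gap 0.31 (about 26 mm), plates parallel and jaws visibly open around the tongue at (325,245). Lifting.

```bash
python3 -m inch '[[1,[0,0,-0.1],[0,0,0]],[1,[0,0,-0.25],[0,0,0]],[1,[0,0,-0.45],[0,0,0]],[1,[0,0,-0.7],[0,0,0]],[1,[0,0,-0.95],[0,0,0]],[1,[0,0,-0.95],[0,0,0]]]'
python3 shot.py wrist w4; python3 shot.py side s4
python3 - <<'E'
from h import *
goal([.56,-.06,.27],np.radians(-14))
p=cv2.imread("pics/s4.png")[130:330,280:500]; q=cv2.imread("pics/w4.png")[200:400,200:420]
cv2.imwrite("pics/c4.png",cv2.resize(np.hstack([p,q]),None,fx=1.8,fy=1.8,interpolation=cv2.INTER_CUBIC))
E
```

```text
t: 4.65
tcp_pos: [0.436, -0.24, 0.2592]
tool_rot: [0.603, 0.798, -0.0, 0.004]
force: [0.5, -0.6, -1.1]
finger_gap: 0.309
t 4.75 tcp [ 0.4341 -0.2384  0.2559] gap 0.311 F [-0.7  0.9 -2. ] q6 -1.01
shift [ 1.371  1.699 -0.141] turn [0.0002 0.0002 0.083 ] deg [ 0.06  0.06 29.89]
```

View pics/c4.png

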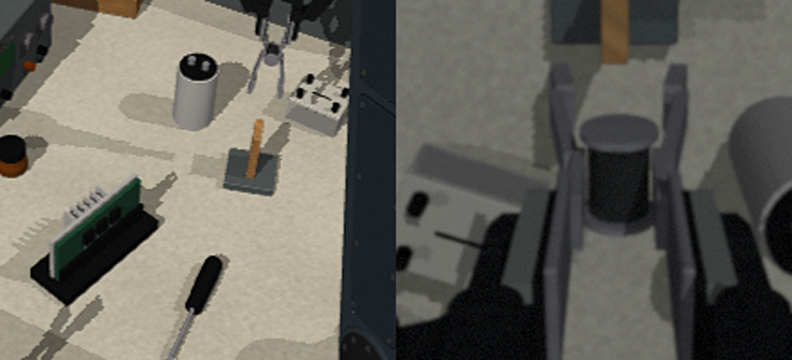

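```bash
python3 -c "
from h import *; goal([.536,-.121,.27],np.radians(-14))"
```

```text
t 4.75 tcp [ 0.4341 -0.2384  0.2559] gap 0.311 F [-0.7  0.9 -2. ] q6 -1.01
shift [ 0.85   1.302 -0.141] turn [0.0002 0.0002 0.083 ] deg [ 0.06  0.06 29.89]
```

```bash
python3 -m inch '[[1,[0.2,0.25,-0.14],[0,0,0.01]],[1,[0.45,0.55,-0.14],[0,0,0.025]],[1,[0.65,0.8,-0.14],[0,0,0.045]],[1,[0.8,0.95,-0.14],[0,0,0.065]],[1,[0.85,1,-0.14],[0,0,0.083]],[1,[0.85,1,-0.14],[0,0,0.083]]]'
python3 -c "
from h import *; goal([.536,-.121,.27],np.radians(-14))"
```

```text
t: 5.35
tcp_pos: [0.5064, -0.1277, 0.2677]
tool_rot: [0.787, 0.617, -0.001, -0.002]
force: [-0.2, -0.4, -0.8]
finger_gap: 0.312
t 5.35 tcp [ 0.5064 -0.1277  0.2677] gap 0.312 F [-0.2 -0.4 -0.8] q6 -0.22
shift [ 0.136  0.271 -0.024] turn [-0.0006 -0.0001  0.0004] deg [-0.2  -0.05  0.15]
```

```bash
python3 -m inch '[[1,[0.07,0.15,0],[0,0,0]],[1,[0.136,0.27,0],[0,0,0]],[1,[0.136,0.27,0],[0,0,0]],[1,[0.136,0.27,0],[0,0,0]]]'
python3 shot.py wrist w5
python3 -c "
from h import *; goal([.536,-.121,.27],np.radians(-14))"
```

```text
t: 5.75
tcp_pos: [0.536, -0.1228, 0.2687]
tool_rot: [0.788, 0.616, -0.001, -0.001]
force: [-0.7, -0.3, -0.4]
finger_gap: 0.311
t 5.8 tcp [ 0.5358 -0.1228  0.2688] gap 0.306 F [ 0.1 -0.2 -0. ] q6 -0.18
shift [ 0.018 -0.002 -0.012] turn [-0.0003  0.      0.0001] deg [-0.1   0.    0.03]
```

View pics/w5.png

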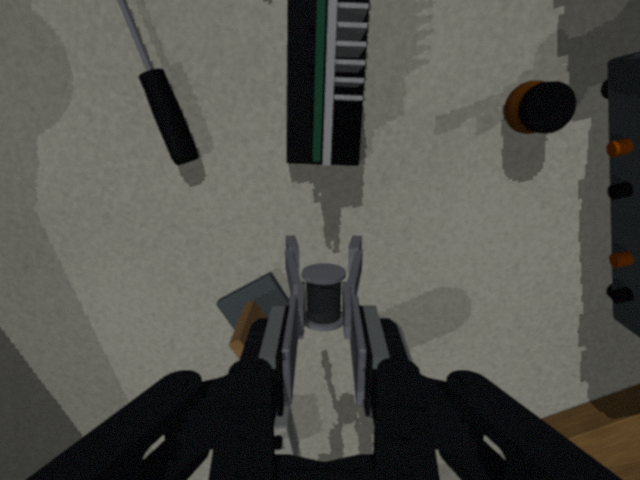

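```bash
python3 - <<'E'
from h import *
w,p=cloud("w5")
q=w[0:175,280:380].reshape(-1,3);c=p[0:175,280:380].reshape(-1,3).astype(int)
for nm,(a,b) in dict(top=(.0935,.0975),brd=(.089,.0935),base=(.018,.022)).items():
    m=(q[:,2]>a)&(q[:,2]<b); s=q[m][:,:2]; r=cv2.minAreaRect((s*1000).astype(np.float32)); print(nm,len(s),s.mean(0).round(4),r, s[:,1].min())
def fitline(s,nm):
    vx,vy,x0,y0=cv2.fitLine((s*1000).astype(np.float32),cv2.DIST_HUBER,0,.01,.01).ravel()
    print(nm,len(s),"yaw of y axis",np.degrees(np.arctan2(vy,vx))%180-90,"pt",x0,y0)
g=(c[:,1]>c[:,2]+15)
m=(q[:,2]>.086)&(q[:,2]<.1)
fitline(q[m&~g][:,:2],"grey");fitline(q[m&g][:,:2],"green")
print(np.percentile(q[m&~g][:,2],[5,50,95]),np.percentile(q[m&g][:,2],[5,50,95]))
for n,b in [("scene0",(275,230,365,295)),("side0",(290,220,375,305))]:
    w,p=cloud(n);q=w[b[1]:b[3],b[0]:b[2]].reshape(-1,3);c=p[b[1]:b[3],b[0]:b[2]].reshape(-1,3).astype(int)
    g=(c[:,1]>c[:,2]+12); m=(q[:,2]>.0935)&(q[:,2]<.099)&~g
    fitline(q[m][:,:2],n); s=q[(q[:,2]>.086)&(q[:,2]<.1)]; d=np.array([.247,.969]); t=s[:,:2]@d; print(t.min(),t.max())
p=cv2.imread("pics/w5.png")[0:175,250:400]; cv2.imwrite("pics/w5c.png",cv2.resize(p,None,fx=4,fy=3.4,interpolation=cv2.INTER_CUBIC))
E
```

```text
top 1750 [ 0.5638 -0.0258] ((568.560302734375, -33.39421081542969), (112.05372619628906, 35.43240737915039), 73.84982299804688) -0.08596992345759268
brd 1889 [ 0.5672 -0.0187] ((569.010498046875, -32.086204528808594), (110.15147399902344, 35.88783645629883), 73.75114440917969) -0.08139714685702559
base 6142 [ 0.5536 -0.0336] ((560.0338745117188, -27.039710998535156), (139.56407165527344, 70.01307678222656), 73.8484115600586) -0.10264580590297172
grey 2427 yaw of y axis -20.493637 pt 565.48975 -29.803429
green 1322 yaw of y axis -16.126472 pt 555.7341 -24.763615
[0.08982074 0.09490988 0.09682268] [0.09153009 0.09276787 0.09403949]
scene0 198 yaw of y axis -15.7482605 pt 571.8608 -5.2666836
0.053355265013999044 0.21513231037985606
side0 114 yaw of y axis -15.475594 pt 568.88617 -1.6589386
0.05526770921986921 0.21556167330227638
```

View pics/w5c.png

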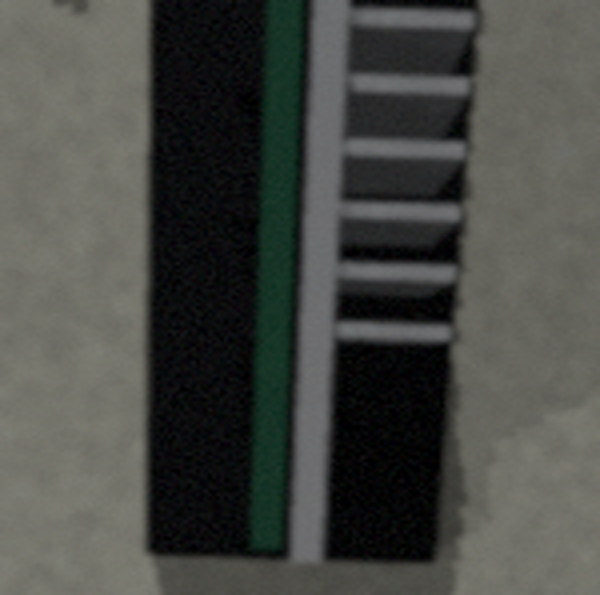

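```bash
python3 - <<'E'
from h import *
ci=json.load(open("pics/w5.json"));K=np.array(ci["K"]);Rc=R.from_quat(ci["orientation"]).as_matrix();o=np.array(ci["origin"])
def ray(u,v,z):
    d=Rc@np.linalg.solve(K,[u,v,1]); return o+d*(z-o[2])/d[2]
for u,v,z in [(322,164.7,.095),(327,.5,.095),(331.2,165.2,.095),(337.5,.5,.095),(312,162,.092),(316.5,.5,.092),(321,162,.092),(326,.5,.092)]: print(u,v,ray(u,v,z).round(4))
w,p=cloud("w5"); yaw=np.radians(-16.1); X=np.array([np.cos(yaw),np.sin(yaw)]);Y=np.array([-X[1],X[0]])
q=w[0:175,280:380].reshape(-1,3);c=p[0:175,280:380].reshape(-1,3).astype(int)
m=(q[:,2]>.0935)&(q[:,2]<.0975); s=q[m][:,:2]; a=s@X; 
g=c[m][:,1]>c[m][:,2]+10
print("grey x pct",np.percentile(a[~g],[1,5,25,50,75,90]).round(4)); print("y min",(s@Y).min())
m=(q[:,2]>.089)&(q[:,2]<.0945);g=c[:,1]>c[:,2]+15
a=q[m&g][:,:2]; print("green x",np.percentile(a@X,[1,5,50,95,99]).round(4),(a@Y).min())
b=q[(q[:,2]>.018)&(q[:,2]<.022)][:,:2]; print("base x",np.percentile(b@X,[.5,99.5]).round(4),"y",np.percentile(b@Y,.3).round(4))
E
```

```text
322 164.7 [ 0.5435 -0.0845  0.095 ]
327 0.5 [0.574  0.0229 0.095 ]
331.2 165.2 [ 0.5503 -0.0866  0.095 ]
337.5 0.5 [0.5809 0.0212 0.095 ]
312 162 [ 0.5363 -0.0809  0.092 ]
316.5 0.5 [0.5671 0.0253 0.092 ]
321 162 [ 0.5431 -0.0826  0.092 ]
326 0.5 [0.5735 0.0237 0.092 ]
grey x pct [0.5457 0.546  0.5473 0.549  0.5507 0.5533]
y min 0.0695627113852015
green x [0.5378 0.5381 0.5408 0.5435 0.5437] 0.07193162831491383
base x [0.5108 0.5803] y 0.0599
```

```bash
python3 - <<'E'
from h import *
for n,b,lo in [("w2",(315,225,340,270),.13),("w5",(308,265,340,325),.15)]:
    w,p=cloud(n); q=w[b[1]:b[3],b[0]:b[2]].reshape(-1,3); q=q[q[:,2]>lo-.05]
    ax=q[:,2]; print(n,np.percentile(ax,[5,50,90,98]).round(4))
yaw=np.radians(-16.1); X=np.array([np.cos(yaw),np.sin(yaw)]);Y=np.array([-X[1],X[0]])
P=X*.5457+Y*.09; print(P); goal([*P,.25],yaw); goal([*P,.156],yaw)
E
```

```text
w2 [0.1387 0.1476 0.1496 0.1509]
w5 [0.2386 0.2492 0.251  0.2525]
[ 0.5492555  -0.06486048]
t 5.8 tcp [ 0.5358 -0.1228  0.2688] gap 0.306 F [ 0.1 -0.2 -0. ] q6 -0.18
shift [ 0.595 -0.009  0.188] turn [-0.0003  0.      0.0059] deg [-0.1   0.    2.13]
t 5.8 tcp [ 0.5358 -0.1228  0.2688] gap 0.306 F [ 0.1 -0.2 -0. ] q6 -0.18
shift [ 0.595 -0.007  1.128] turn [-0.0003  0.      0.0059] deg [-0.1   0.    2.13]
```

```bash
python3 - <<'E'
from h import *
for n,b,lo in [("w3",(308,270,340,325),.13),("w4",(308,265,340,325),.15)]:
    w,p=cloud(n); q=w[b[1]:b[3],b[0]:b[2]].reshape(-1,3); q=q[q[:,2]>lo-.05]
    print(n,np.percentile(q[:,2],[5,50,90,98]).round(4))
E
```

```text
w3 [0.1356 0.141  0.1426 0.144 ]
w4 [0.2289 0.2397 0.2414 0.2427]
```

Hub tracking shows the closing fingers pushed the tweezers down about 7 mm, so the tips are 97 mm below the TCP. I'll allow for that here and when releasing.

```bash
python3 -m inch '[[1,[0.2,-0.003,0.05],[0,0,0.006]],[1,[0.4,-0.007,0.13],[0,0,0.006]],[1,[0.55,-0.008,0.19],[0,0,0.006]],[1,[0.595,-0.008,0.3],[0,0,0.006]],[1,[0.595,-0.008,0.4],[0,0,0.006]],[1,[0.595,-0.008,0.4],[0,0,0.006]]]'
python3 shot.py wrist w6; python3 shot.py side s6
python3 - <<'E'
from h import *
yaw=np.radians(-16.1); X=np.array([np.cos(yaw),np.sin(yaw)]);Y=np.array([-X[1],X[0]])
P=X*.5457+Y*.09; goal([*P,.1575],yaw)
p=cv2.imread("pics/w6.png")[100:400,220:430]; q=cv2.imread("pics/s6.png")[150:300,280:430]
cv2.imwrite("pics/c6.png",np.hstack([cv2.resize(p,(420,600)),cv2.resize(q,(380,600)) if 0 else cv2.copyMakeBorder(cv2.resize(q,(375,375),interpolation=cv2.INTER_CUBIC),0,225,0,0,cv2.BORDER_CONSTANT)]))
E
```

```text
t: 6.4
tcp_pos: [0.5487, -0.0648, 0.2274]
tool_rot: [0.799, 0.601, -0.001, -0.001]
force: [-0.1, 0.5, -0.3]
finger_gap: 0.308
t 6.5 tcp [ 0.5499 -0.0653  0.2289] gap 0.304 F [-0.3  0.6 -0.5] q6 -0.04
shift [ 0.003 -0.007  0.714] turn [-0.0001  0.     -0.0002] deg [-0.05  0.02 -0.09]
```

View pics/c6.png

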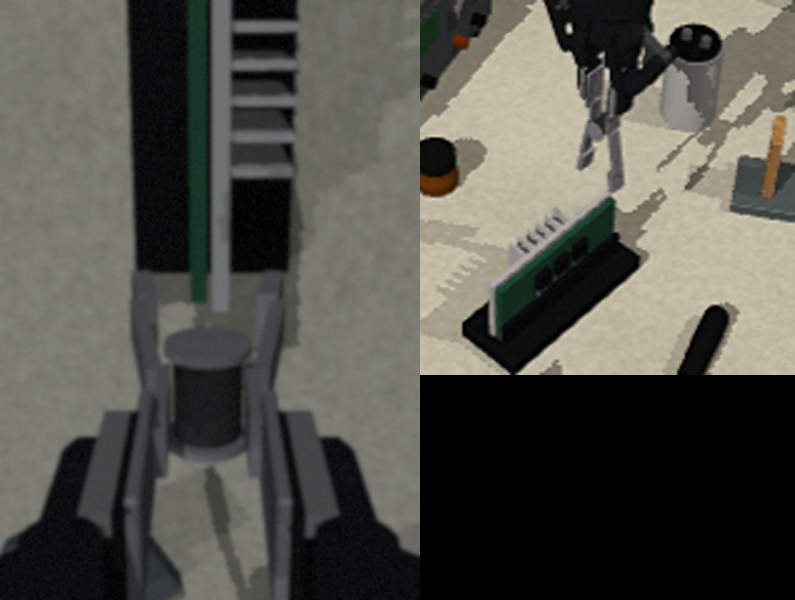

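```bash
python3 -m inch '[[1,[0.003,-0.005,0.15],[0,0,0]],[1,[0.003,-0.005,0.3],[0,0,0]],[1,[0.003,-0.005,0.45],[0,0,0]],[1,[0.003,-0.005,0.58],[0,0,0]],[1,[0.003,-0.005,0.68],[0,0,0]],[1,[0.003,-0.005,0.714],[0,0,0]],[1,[0.003,-0.005,0.714],[0,0,0]]]'
python3 shot.py wrist w7
python3 - <<'E'
from h import *
yaw=np.radians(-16.1); X=np.array([np.cos(yaw),np.sin(yaw)]);Y=np.array([-X[1],X[0]])
P=X*.5457+Y*.09; goal([*P,.1575],yaw)
p=cv2.imread("pics/w7.png")[150:400,210:440];cv2.imwrite("pics/c7.png",cv2.resize(p,None,fx=2.4,fy=2.4,interpolation=cv2.INTER_CUBIC))
E
```

```text
t: 7.2
tcp_pos: [0.5497, -0.0646, 0.1578]
tool_rot: [0.8, 0.601, -0.0, -0.0]
force: [0.0, 0.1, -0.7]
finger_gap: 0.305
t 7.25 tcp [ 0.55   -0.0646  0.1582] gap 0.307 F [ 0.6 -0.9 -0.5] q6 -0.04
shift [-0.005 -0.007  0.007] turn [ 0.0001  0.     -0.0002] deg [ 0.04  0.   -0.06]
```

View pics/c7.png

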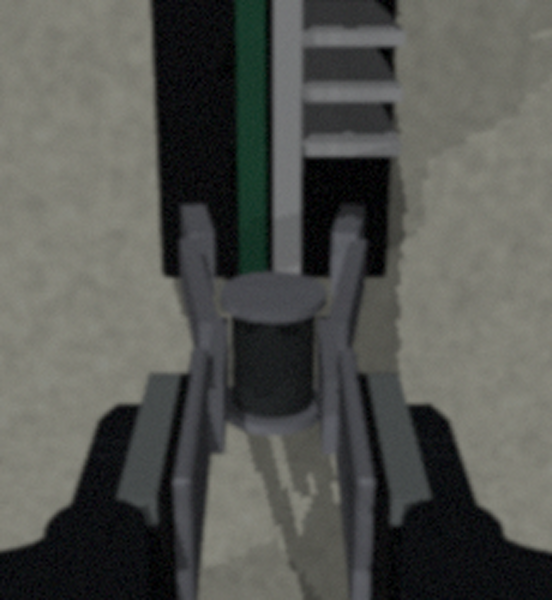

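```bash
python3 -m inch '[[0.35,[0,0,0],[0,0,0]],[0.25,[0,0,0],[0,0,0]],[0.15,[0,0,0],[0,0,0]],[0.1,[0,0,0],[0,0,0]],[0,[0,0,0],[0,0,0]],[-0.1,[0,0,0],[0,0,0]],[-0.2,[0,0,0],[0,0,0]],[-0.35,[0,0,0],[0,0,0]],[-0.35,[0,0,0],[0,0,0]]]'
python3 shot.py wrist w8;python3 shot.py side s8
python3 - <<'E'
from h import *
yaw=np.radians(-16.1); X=np.array([np.cos(yaw),np.sin(yaw)]);Y=np.array([-X[1],X[0]])
P=X*.5457+Y*.09; goal([*P,.1575],yaw)
w,_=cloud("w8"); q=w[265:330,305:340].reshape(-1,3); print(np.percentile(q[:,2],[50,90,98]))
p=cv2.imread("pics/w8.png")[150:400,210:440]; q=cv2.imread("pics/s8.png")[180:300,280:400]
cv2.imwrite("pics/c8.png",np.hstack([cv2.resize(p,(400,400)),cv2.resize(q,(400,400))]))
E
```

```text
t: 8.15
tcp_pos: [0.5498, -0.0643, 0.158]
tool_rot: [0.799, 0.601, 0.0, 0.0]
force: [0.1, -0.0, -0.1]
finger_gap: 0.674
t 8.25 tcp [ 0.5498 -0.0643  0.158 ] gap 0.679 F [-0.  -0.3  0.8] q6 -0.04
shift [-0.007 -0.003  0.005] turn [ 0.      0.     -0.0001] deg [ 0.01  0.   -0.05]
[nan nan nan]
```

View pics/c8.png

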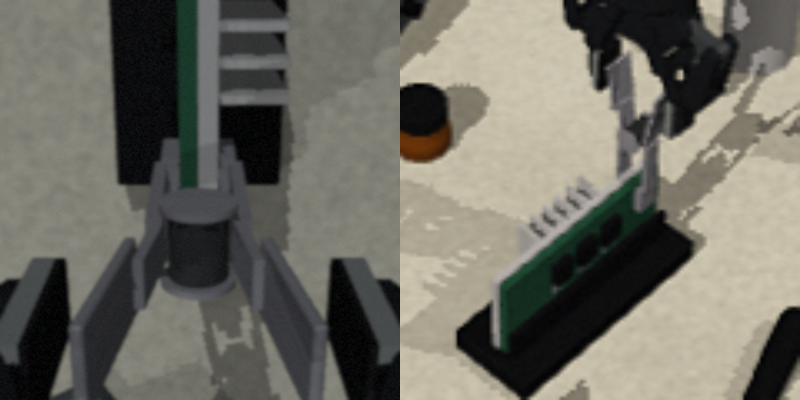

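```bash
python3 - <<'E'
from h import *
w,_=cloud("w8"); q=w[265:330,308:340].reshape(-1,3); q=q[(q[:,2]>.1)]; print(np.percentile(q[:,2],[50,90,98]))
E
python3 -m inch '[[-1,[0,0,0],[0,0,0]],[-1,[0,0,0],[0,0,0]],[-1,[0,0,0],[0,0,0]],[-1,[0,0,-0.2],[0,0,0]],[-1,[0,0,-0.5],[0,0,0]],[-1,[0,0,-0.9],[0,0,0]],[-1,[0,0,-1],[0,0,0]],[-1,[0,0,-1],[0,0,0]]]'
python3 shot.py wrist w9;python3 shot.py side s9;
python3 - <<'E'
from h import *
goal([.57,.297,.33],np.radians(41))
p=cv2.imread("pics/w9.png")[0:400,120:520]; q=cv2.imread("pics/s9.png")[150:310,280:440]
cv2.imwrite("pics/c9.png",np.hstack([cv2.resize(p,(400,400)),cv2.resize(q,(400,400))]))
E
```

```text
[0.1436898  0.14549776 0.14689817]
t: 9.05
tcp_pos: [0.5508, -0.0646, 0.2599]
tool_rot: [0.799, 0.601, 0.001, 0.002]
force: [0.4, 0.3, -0.7]
finger_gap: 0.998
t 9.15 tcp [ 0.5488 -0.064   0.2569] gap 1.005 F [-0.5  0.4 -0.3] q6 -0.04
shift [ 3.526 -0.802 -0.729] turn [-0.0003 -0.0002 -0.1588] deg [ -0.1   -0.06 -57.15]
```

View pics/c9.png

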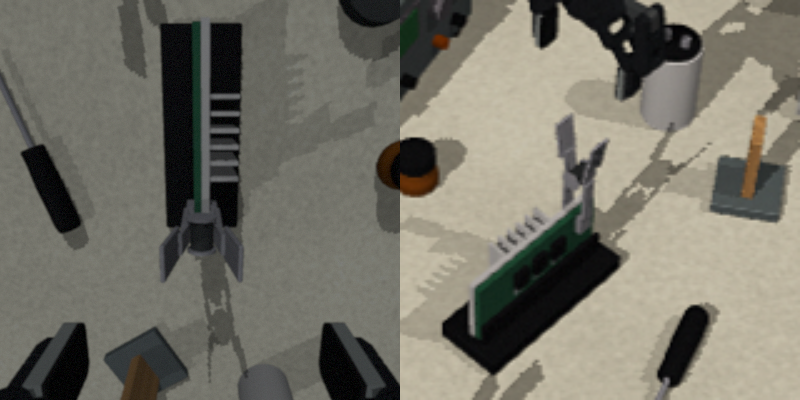

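```bash
python3 -m inch '[[-1,[0.2,-0.05,-0.4],[0,0,0]],[-1,[0.6,-0.15,-0.73],[0,0,0]],[-1,[1,-0.23,-0.73],[0,0,0]],[-1,[1,-0.23,-0.73],[0,0,0]]]'
python3 -m inch '[[-1,[0.5,-0.1,0],[0,0,0]],[-1,[1,-0.23,0],[0,0,0]],[-1,[1,-0.23,0],[0,0,0]]]'
python3 -m inch '[[-1,[0.4,-0.1,0],[0,0,-0.022]],[-1,[0.8,-0.18,0],[0,0,-0.044]],[-1,[0.8,-0.18,0],[0,0,-0.066]],[-1,[0.8,-0.18,0],[0,0,-0.088]],[-1,[0.8,-0.18,0],[0,0,-0.11]],[-1,[0.8,-0.18,0],[0,0,-0.13]]]'
python3 -c "
from h import *; goal([.57,.297,.31],np.radians(41))"
```

```text
t: 9.55
tcp_pos: [0.5548, 0.0426, 0.3301]
tool_rot: [0.798, 0.603, 0.0, -0.001]
force: [0.9, -0.4, -0.3]
finger_gap: 0.996
t: 9.85
tcp_pos: [0.5596, 0.1451, 0.3283]
tool_rot: [0.798, 0.603, -0.001, -0.002]
force: [-0.0, -1.0, 0.6]
finger_gap: 1.001
t: 10.45
tcp_pos: [0.5654, 0.2212, 0.3283]
tool_rot: [0.493, 0.87, -0.002, -0.002]
force: [0.0, 0.6, -0.1]
finger_gap: 1.001
t 10.45 tcp [0.5654 0.2212 0.3283] gap 1.001 F [ 0.   0.6 -0.1] q6 -0.35
shift [0.627 0.43  0.181] turn [-0.0008 -0.0002 -0.0279] deg [ -0.28  -0.08 -10.06]
```

```bash
python3 -m inch '[[-1,[0.32,0.22,0.1],[0.0,0,-0.02]],[-1,[0.627,0.43,0.3],[0,0,-0.028]],[-1,[0.627,0.43,0.5],[0,0,-0.028]],[-1,[0.627,0.43,0.5],[0,0,-0.028]],[-1,[0.627,0.43,0.5],[0,0,-0.028]]]'
python3 shot.py wrist w10
python3 - <<'E'
from h import *
goal([.57,.297,.31],np.radians(41))
w,p=cloud("w10"); q=w.reshape(-1,3); q=q[(abs(q[:,0]-.57)<.05)&(abs(q[:,1]-.297)<.05)]
for a,b,n in [(.15,.203,"plates"),(.165,.203,"plates hi"),(.13,.152,"hub"),(.0935,.097,"tongue")]:
    s=q[(q[:,2]>a)&(q[:,2]<b)]; print(n,len(s),s.mean(0).round(4),np.percentile(s[:,2],98),cv2.minAreaRect((s[:,:2]*1000).astype(np.float32)))
E
```

```text
t: 10.95
tcp_pos: [0.5707, 0.297, 0.2792]
tool_rot: [0.417, 0.909, -0.002, -0.001]
force: [0.9, -0.0, 0.1]
finger_gap: 0.999
t 11.0 tcp [0.5715 0.2972 0.2805] gap 1.001 F [0.5 0.2 0.5] q6 -0.4
shift [ 0.008 -0.013 -0.295] turn [-0.0002 -0.     -0.0009] deg [-0.07 -0.   -0.34]
plates 1697 [0.5686 0.2965 0.1787] 0.1986706379128665 ((570.0942993164062, 295.99432373046875), (46.57442855834961, 25.27436065673828), 44.088584899902344)
plates hi 1225 [0.5684 0.2964 0.1863] 0.19876753395957983 ((569.9841918945312, 296.20751953125), (46.61012268066406, 21.888187408447266), 43.42754364013672)
hub 1152 [0.5692 0.2972 0.1458] 0.15111722457873897 ((570.0607299804688, 296.08563232421875), (27.38226318359375, 25.558921813964844), 43.15498733520508)
tongue 362 [0.5611 0.3056 0.0956] 0.09687980802678105 ((564.49462890625, 305.2435302734375), (24.275318145751953, 24.752553939819336), 19.497573852539062)
```

View pics/w10.png

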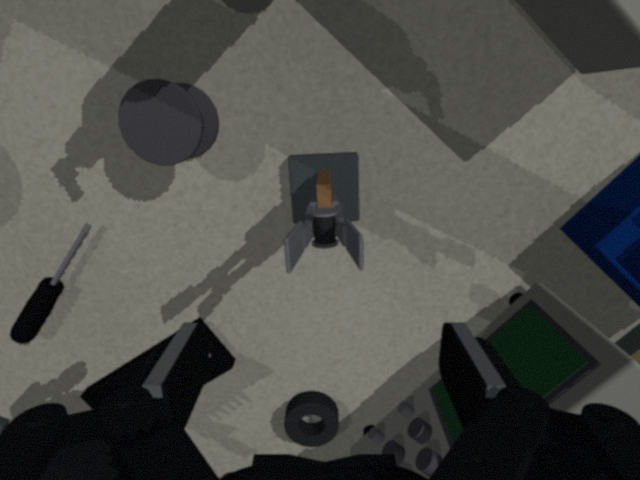

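```bash
python3 - <<'E'
from h import *
w,p=cloud("w10"); q=w.reshape(-1,3); q=q[(abs(q[:,0]-.57)<.05)&(abs(q[:,1]-.297)<.05)]
for lo in (.165,.18,.187):
    s=q[(q[:,2]>lo)&(q[:,2]<.203)]
    d=np.array([np.cos(.72),np.sin(.72)]); t=s[:,:2]@d; t0=(t.min()+t.max())/2
    A=s[t>t0].mean(0);B=s[t<=t0].mean(0); print((A+B)/2,np.degrees(np.arctan2(*(A-B)[1::-1])))
    for T in (s[t>t0],s[t<=t0]):
        if lo>.18:
            v=cv2.fitLine(T[:,:2].astype(np.float32)*1000,cv2.DIST_HUBER,0,.01,.01).ravel(); print("plate dir-90",np.degrees(np.arctan2(v[1],v[0]))%180-90, len(T))
f=w[140:235,280:370].reshape(-1,3); f=f[(f[:,2]>.0125)&(f[:,2]<.0165)]; f=f[(abs(f[:,0]-.565)<.06)&(abs(f[:,1]-.3)<.06)]
print(cv2.minAreaRect(f[:,:2].astype(np.float32)*1000))
cv2.imwrite("pics/c10.png",cv2.resize(p[140:290,260:400],None,fx=4,fy=4,interpolation=cv2.INTER_CUBIC))
E
```

```text
[0.56922545 0.29715673 0.18629261] 43.31110198946756
[0.56934599 0.29701555 0.1924209 ] 43.27025830765737
[0.56945843 0.29688626 0.1950822 ] 43.40004474005269
plate dir-90 43.794052 312
plate dir-90 43.926407 338
((567.6721801757812, 298.5721435546875), (69.94953918457031, 69.46272277832031), 43.23368835449219)
```

View pics/c10.png

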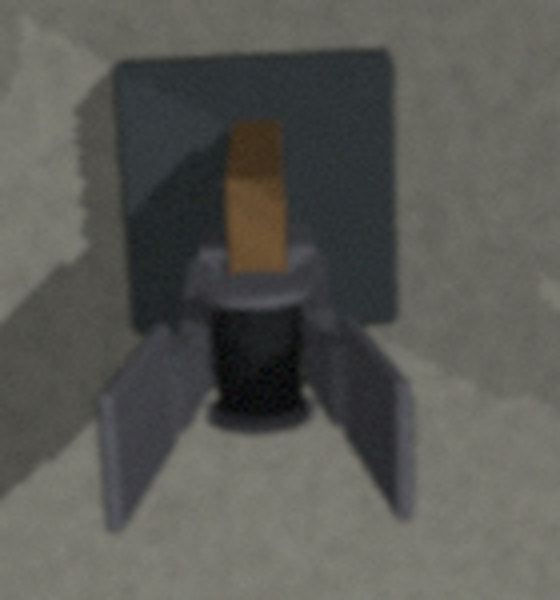

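```bash
python3 -c "
from h import *; goal([.5697,.2966,.161],np.radians(43.4))"
```

```text
t 11.0 tcp [0.5715 0.2972 0.2805] gap 1.001 F [0.5 0.2 0.5] q6 -0.4
shift [ 0.007 -0.016  1.195] turn [-0.0002 -0.     -0.0076] deg [-0.07 -0.   -2.74]
```

```bash
python3 -m inch '[[-1,[0.007,-0.016,0.25],[0,0,-0.0076]],[-1,[0.007,-0.016,0.4],[0,0,-0.0076]],[-1,[0.007,-0.016,0.5],[0,0,-0.0076]],[-1,[0.007,-0.016,0.5],[0,0,-0.0076]],[-1,[0.007,-0.016,0.5],[0,0,-0.0076]]]'
python3 -c "
from h import *; goal([.5697,.2966,.161],np.radians(43.4))"
```

```text
t: 11.5
tcp_pos: [0.5703, 0.2976, 0.2319]
tool_rot: [0.395, 0.919, 0.001, 0.001]
force: [0.1, -0.4, 0.3]
finger_gap: 1.002
t 11.5 tcp [0.5703 0.2976 0.2319] gap 1.002 F [ 0.1 -0.4  0.3] q6 -0.45
shift [-0.003 -0.012  0.709] turn [0.0002 0.0001 0.0001] deg [0.09 0.05 0.03]
```

```bash
python3 -m inch '[[-1,[-0.003,-0.01,0.3],[0,0,0]],[-1,[-0.003,-0.01,0.5],[0,0,0]],[-1,[-0.003,-0.01,0.65],[0,0,0]],[-1,[-0.003,-0.01,0.71],[0,0,0]],[-1,[-0.003,-0.01,0.71],[0,0,0]]]'
python3 shot.py wrist w11
python3 -m inch '[[0.1,[-0,0,0],[0,0,0]],[0.3,[0,0,0],[0,0,0]],[0.5,[0,0,0],[0,0,0]],[1,[0,0,0],[0,0,0]],[1,[0,0,0],[0,0,0]],[1,[0,0,0],[0,0,0]],[1,[0,0,0],[0,0,0]],[1,[0,0,0],[0,0,0]],[1,[0,0,0],[0,0,0]],[1,[0,0,0],[0,0,0]]]' 40
python3 shot.py wrist w12
python3 - <<'E'
from h import *
goal([.5697,.2966,.161],np.radians(43.4))
a,b=[cv2.imread(f"pics/{n}.png")[130:430,120:520] for n in ("w11","w12")]
cv2.imwrite("pics/c12.png",np.hstack([a,b]))
w,_=cloud("w12"); q=w[265:330,308:340].reshape(-1,3); q=q[(q[:,2]>.1)]; print(np.percentile(q[:,2],[50,90,98]))
E
```

```text
t: 12.0
tcp_pos: [0.5692, 0.2969, 0.1601]
tool_rot: [0.395, 0.919, 0.0, 0.0]
force: [0.6, 0.1, -0.7]
finger_gap: 1.0
t: 13.05
tcp_pos: [0.5689, 0.2969, 0.1599]
tool_rot: [0.395, 0.919, -0.0, -0.0]
force: [0.5, 0.6, -0.6]
finger_gap: 0.309
t 13.1 tcp [0.569  0.2969 0.1599] gap 0.307 F [ 0.5 -0.2 -0.6] q6 -0.45
shift [-0.007  0.003 -0.011] turn [-0.     -0.      0.0002] deg [-0.   -0.    0.07]
[0.14106929 0.1428671  0.14406453]
```

View pics/c12.png

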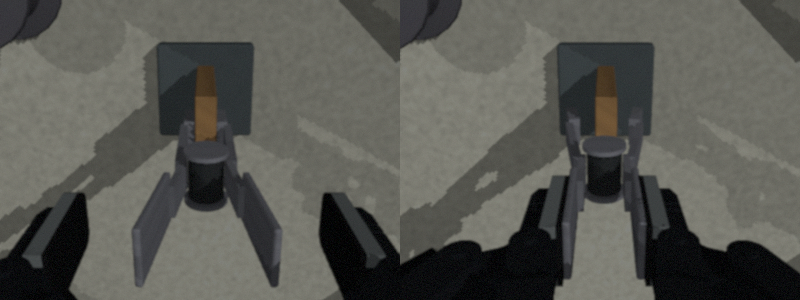

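```bash
python3 -m inch '[[1,[0,0,-0.1],[0,0,0]],[1,[0,0,-0.25],[0,0,0]],[1,[0,0,-0.45],[0,0,0]],[1,[0,0,-0.7],[0,0,0]],[1,[0,0,-0.95],[0,0,0]],[1,[0,0,-0.95],[0,0,0]]]'
python3 - <<'E'
from h import *
w,p=cloud("w9")
q=w[0:260,240:380].reshape(-1,3);c=p[0:260,240:380].reshape(-1,3).astype(int)
yaw=np.radians(-16.1); X=np.array([np.cos(yaw),np.sin(yaw)]);Y=np.array([-X[1],X[0]])
x=q[:,:2]@X-.5457;y=q[:,:2]@Y-.15
g=c[:,1]>c[:,2]+12
for lo,hi in [(-.04,-.02),(-.02,0),(0,.02),(.02,.04),(.04,.06),(.06,.082)]:
    m=(y>lo)&(y<hi)&(q[:,2]>.085)&(q[:,2]<.1)
    print(lo,"green",np.percentile(x[m&g],[3,50,97]).round(4),"grey",np.percentile(x[m&~g],[3,50,97]).round(4))
m=(q[:,2]>.085)&(q[:,2]<.1);print("ymax",y[m].max(),"base",y[(q[:,2]>.018)&(q[:,2]<.022)].max())
P=X*.5457+Y*.21
goal([*P,.27],yaw)
E
```

```text
t: 13.7
tcp_pos: [0.5715, 0.2978, 0.26]
tool_rot: [0.395, 0.919, 0.003, 0.004]
force: [-0.1, 0.2, -1.1]
finger_gap: 0.307
-0.04 green [-0.0055 -0.0032 -0.0009] grey [-0.0001  0.0052  0.0262]
-0.02 green [-0.0061 -0.0031 -0.0008] grey [-0.      0.0089  0.0267]
0 green [-0.0059 -0.0036 -0.0007] grey [0.     0.0068 0.0266]
0.02 green [-0.0057 -0.0034 -0.0006] grey [0.0001 0.0044 0.026 ]
0.04 green [-0.0061 -0.0033 -0.0006] grey [-0.0005  0.003   0.0058]
0.06 green [-0.006  -0.0032 -0.0011] grey [-0.0005  0.003   0.0057]
ymax 0.0796587882427282 base 0.08920057813298438
t 13.7 tcp [0.5715 0.2978 0.26  ] gap 0.307 F [-0.1  0.2 -1.1] q6 -0.45
shift [-1.872 -1.622 -0.106] turn [ 1.600e-03 -1.000e-04  1.655e-01] deg [ 5.900e-01 -4.000e-02  5.957e+01]
```

```bash
python3 -m inch '[[1,[-0.2,-0.17,-0.1],[0,0,0.01]],[1,[-0.45,-0.39,-0.1],[0,0,0.03]],[1,[-0.7,-0.6,-0.1],[0,0,0.05]],[1,[-0.9,-0.78,-0.1],[0,0,0.072]],[1,[-0.95,-0.82,-0.1],[0,0,0.094]],[1,[-0.95,-0.82,-0.1],[0,0,0.116]],[1,[-0.95,-0.82,-0.1],[0,0,0.138]],[1,[-0.95,-0.82,-0.1],[0,0,0.16]],[1,[-0.95,-0.82,-0.1],[0,0,0.1655]],[1,[-0.95,-0.82,-0.1],[0,0,0.1655]]]'
python3 - <<'E'
from h import *
yaw=np.radians(-16.1); X=np.array([np.cos(yaw),np.sin(yaw)]);Y=np.array([-X[1],X[0]])
P=X*.5457+Y*.21
goal([*P,.26],yaw)
E
```

```text
t: 14.7
tcp_pos: [0.5743, 0.1715, 0.2642]
tool_rot: [0.799, 0.601, -0.001, -0.0]
force: [-0.1, -1.2, -0.4]
finger_gap: 0.308
t 14.7 tcp [0.5743 0.1715 0.2642] gap 0.308 F [-0.1 -1.2 -0.4] q6 0.39
shift [-1.14   0.415  0.042] turn [-0.0002  0.0001 -0.    ] deg [-0.07  0.03 -0.01]
```

```bash
python3 -m inch '[[1,[-0.25,0.1,0],[0,0,0]],[1,[-0.55,0.2,0],[0,0,0]],[1,[-0.8,0.3,0],[0,0,0]],[1,[-0.95,0.4,0.1],[0,0,0]],[1,[-1,0.415,0.2],[0,0,0]],[1,[-1,0.415,0.3],[0,0,0]],[1,[-1,0.415,0.3],[0,0,0]]]'
python3 shot.py wrist w13; python3 shot.py scene c13s
python3 - <<'E'
from h import *
yaw=np.radians(-16.1); X=np.array([np.cos(yaw),np.sin(yaw)]);Y=np.array([-X[1],X[0]])
P=X*.5457+Y*.21
goal([*P,.1575],yaw)
w,_=cloud("w13"); q=w[265:330,308:340].reshape(-1,3); q=q[(q[:,2]>.1)]; print(np.percentile(q[:,2],[50,90,98]))
a=cv2.imread("pics/w13.png")[130:430,170:470]; b=cv2.imread("pics/c13s.png")[150:310,240:400]
cv2.imwrite("pics/c13.png",np.hstack([cv2.resize(a,(400,400)),cv2.resize(b,(400,400))]))
E
```

```text
t: 15.4
tcp_pos: [0.5851, 0.0649, 0.2323]
tool_rot: [0.799, 0.601, -0.002, -0.002]
force: [0.0, 0.2, -1.2]
finger_gap: 0.31
t 15.5 tcp [0.5864 0.0651 0.2341] gap 0.306 F [-0.2  0.1  0.2] q6 0.2
shift [-0.152  0.005  0.766] turn [-0.0003 -0.      0.0002] deg [-0.1  -0.    0.06]
[0.21352501 0.21530267 0.21651706]
```

View pics/c13.png

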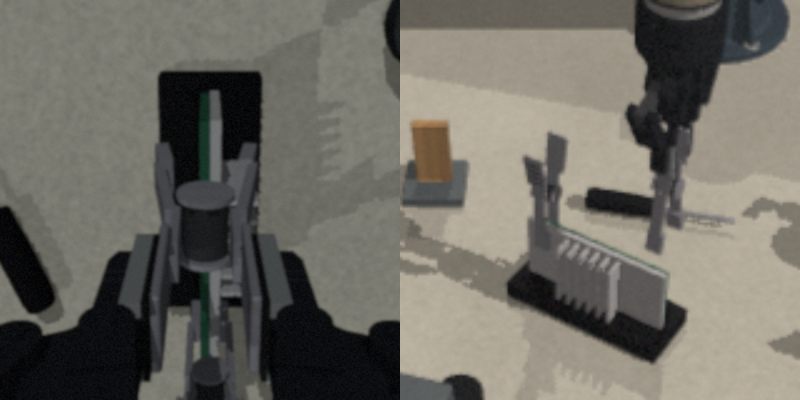

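```bash
python3 -m inch '[[1,[-0.152,0.005,0.05],[0,0,0]],[1,[-0.152,0.005,0.2],[0,0,0]],[1,[-0.152,0.005,0.35],[0,0,0]],[1,[-0.152,0.005,0.5],[0,0,0]],[1,[-0.152,0.005,0.63],[0,0,0]],[1,[-0.152,0.005,0.73],[0,0,0]],[1,[-0.152,0.005,0.766],[0,0,0]],[1,[-0.152,0.005,0.766],[0,0,0]]]'
python3 shot.py wrist w14
python3 - <<'E'
from h import *
yaw=np.radians(-16.1); X=np.array([np.cos(yaw),np.sin(yaw)]);Y=np.array([-X[1],X[0]])
P=X*.5457+Y*.21
goal([*P,.1575],yaw)
a=cv2.imread("pics/w14.png")[130:430,170:470]
cv2.imwrite("pics/c14.png",cv2.resize(a,(500,500)))
E
```

```text
t: 16.3
tcp_pos: [0.583, 0.0492, 0.1579]
tool_rot: [0.799, 0.601, -0.0, -0.0]
force: [-0.3, 0.0, -1.1]
finger_gap: 0.315
t 16.35 tcp [0.5834 0.0492 0.1584] gap 0.309 F [ 0.1 -0.   0. ] q6 0.17
shift [ 0.01  -0.012  0.009] turn [ 0.0001 -0.     -0.    ] deg [ 0.02 -0.   -0.01]
```

View pics/c14.png

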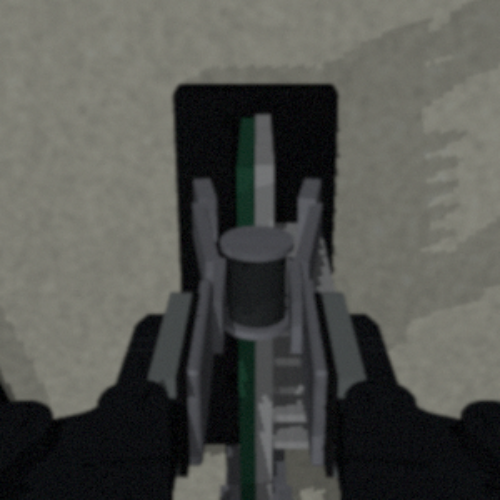

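Straddling evenly (seam at x≈255, jaws at 205 and 310). Releasing.

```bash
python3 -m inch '[[0.35,[0,-0.01,0],[0,0,0]],[0.25,[0,-0.01,0],[0,0,0]],[0.15,[0,-0.01,0],[0,0,0]],[0.1,[0,-0.01,0],[0,0,0]],[0,[0,-0.01,0],[0,0,0]],[-0.1,[0,-0.01,0],[0,0,0]],[-0.2,[0,-0.01,0],[0,0,0]],[-0.35,[0,-0.01,0],[0,0,0]],[-0.35,[0,-0.01,0],[0,0,0]]]'
python3 shot.py wrist w15;python3 shot.py side s15
python3 - <<'E'
from h import *
goal([.58,.05,.1575],-.281)
w,_=cloud("w15"); q=w[265:330,308:340].reshape(-1,3); q=q[(q[:,2]>.1)]; print(np.percentile(q[:,2],[50,90,98]))
p=cv2.imread("pics/w15.png")[130:430,170:470]; q=cv2.imread("pics/s15.png")[180:320,260:400]
cv2.imwrite("pics/c15.png",np.hstack([cv2.resize(p,(400,400)),cv2.resize(q,(400,400))]))
E
```

```text
t: 17.25
tcp_pos: [0.5823, 0.0495, 0.1584]
tool_rot: [0.799, 0.601, 0.0, 0.0]
force: [0.6, 0.3, 0.2]
finger_gap: 0.671
t 17.35 tcp [0.5822 0.0495 0.1584] gap 0.673 F [ 0.4 -0.3 -0.7] q6 0.17
shift [-0.002 -0.023  0.009] turn [ 0. -0. -0.] deg [ 0.01 -0.   -0.01]
[0.1448966  0.14667983 0.14807663]
```

View pics/c15.png

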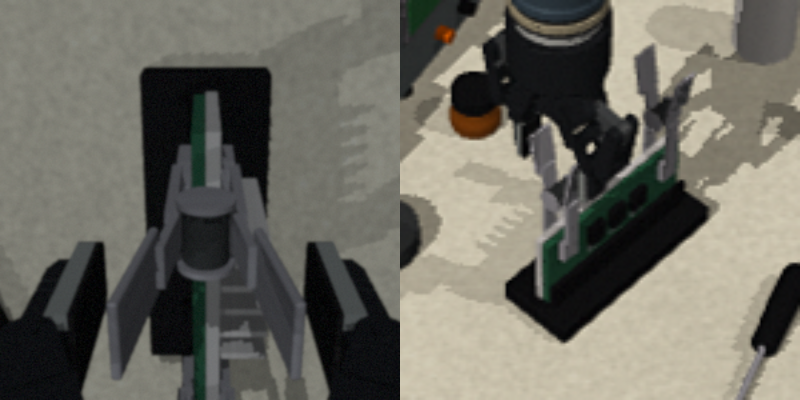

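```bash
python3 -m inch '[[-1,[0,0,0],[0,0,0]],[-1,[0,0,0],[0,0,0]],[-1,[0,0,0],[0,0,0]],[-1,[0,0,-0.2],[0,0,0]],[-1,[0,0,-0.5],[0,0,0]],[-1,[0,0,-0.9],[0,0,0]],[-1,[0,0,-1],[0,0,0]],[-1,[0,0,-1],[0,0,0]]]'
python3 -m inch '[[-1,[0,-0.3,-0.3],[0,0,0]],[-1,[0,-0.7,-0.7],[0,0,0]],[-1,[0,-1,-0.8],[0,0,0]],[-1,[0,-1,-0.8],[0,0,0]],[-1,[0,-1,-0.8],[0,0,0]]]'
python3 -m inch '[[-1,[0.3,-0.3,0],[0,0,0]],[-1,[0.7,-0.7,0],[0,0,0]],[-1,[0.8,-0.9,0],[0,0,0]],[-1,[0.8,-0.9,0],[0,0,0]],[-1,[0.8,-0.9,0],[0,0,0]]]'
for n in side scene wrist; do python3 shot.py $n f_$n; done
python3 - <<'E'
from h import *
p=cv2.imread("pics/f_side.png")[170:320,260:410]; q=cv2.imread("pics/f_scene.png")[180:300,260:380]
cv2.imwrite("pics/cf.png",np.hstack([cv2.resize(p,(400,400),interpolation=2),cv2.resize(q,(400,400),interpolation=2)]))
yaw=np.radians(-16.1); X=np.array([np.cos(yaw),np.sin(yaw)]);Y=np.array([-X[1],X[0]])
for n in ["f_side","f_scene","f_wrist"]:
    w,_=cloud(n); q=w.reshape(-1,3); x=q[:,:2]@X-.5457;y=q[:,:2]@Y-.15
    for lo,hi in [(-.085,-.035),(.035,.085)]:
        m=(abs(x)<.04)&(y>lo)&(y<hi)
        pl=m&(q[:,2]>.15)&(q[:,2]<.23); hb=m&(q[:,2]>.12)&(q[:,2]<.152)&(abs(x)<.012)
        if pl.sum()>10: print(n,lo,"plates x",x[pl].min().round(4),x[pl].max().round(4),"y",y[pl].min().round(4),y[pl].max().round(4),"top",np.percentile(q[pl,2],98).round(4),"hub top",np.percentile(q[hb,2],95).round(4) if hb.sum()>5 else None)
E
```

```text
t: 18.15
tcp_pos: [0.5834, 0.0494, 0.2604]
tool_rot: [0.799, 0.601, 0.002, 0.002]
force: [0.1, 0.1, -0.5]
finger_gap: 1.004
t: 18.65
tcp_pos: [0.4853, 0.0775, 0.3373]
tool_rot: [0.799, 0.601, -0.001, -0.0]
force: [-0.5, 0.0, -0.6]
finger_gap: 0.998
t: 19.15
tcp_pos: [0.4223, 0.1791, 0.337]
tool_rot: [0.799, 0.601, -0.001, -0.0]
force: [0.7, 0.1, -0.3]
finger_gap: 0.999
f_side 0.035 plates x -0.0256 0.0236 y 0.0469 0.0739 top 0.1952 hub top 0.1504
f_scene -0.085 plates x -0.0219 0.0261 y -0.0698 -0.0459 top 0.1947 hub top 0.1512
f_scene 0.035 plates x -0.0229 0.0266 y 0.048 0.0713 top 0.1963 hub top 0.1496
f_wrist 0.035 plates x -0.0241 0.0233 y 0.0456 0.0689 top 0.1958 hub top 0.15
```

View pics/cf.png

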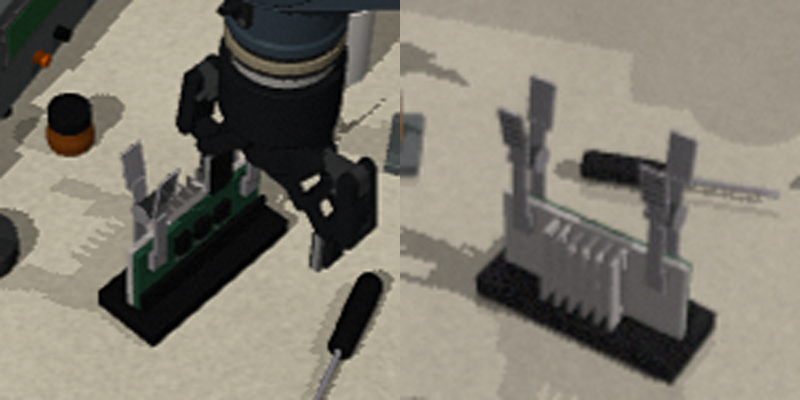

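View pics/f_scene.png

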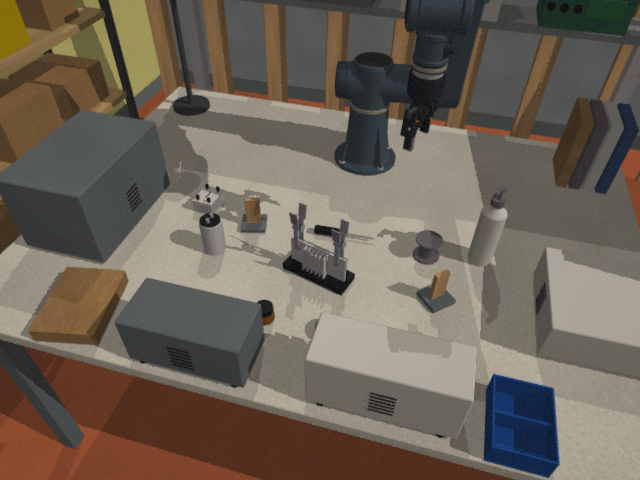

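```bash
python3 -c "
from station import *; print(sense()['t'],sense()['force']); print(sign_off())"
```

```text
19.3 [ 0.67928138 -0.11848435  0.08125459]
the job is handed in; nothing more can be done
None
```

Both tweezers are now clamped over the circuit board and heat sink, one on each bare end strip, and I handed the job in at 19.3 s. I took each off its stand by squeezing it open, set it down from above and let it close. The arm was backed off, touching nothing.

**Last checks:**
- **Position:** both stand upright, about 58 mm either side of the fixture's centre; the strip middles are at 60 mm. The plates are splayed symmetrically, with about 47 mm across their tops, so the jaws rest on about 12 mm of material.
- **Depth:** the jaw tips are about 66–67 mm above the bench, which puts the pad tops about 3 mm below the board's top edge.
- **Board:** after the first clamp, depth readings showed the board flat against the sink along its visible length. I did not repeat that measurement after the second clamp.
- **Other objects:** they look unmoved in the final picture. I did not measure them, and the arm and the side of a cabinet hide some (the dark ring core is mostly hidden).
- **Forces:** wrist force stayed around 2 N or less at every reading.

**What disagreed:** the closing fingers pushed each pair of tweezers down about 7 mm in the grasp. I corrected for it when setting the release height. The cameras also differed by about 2–3 mm on positions, so I relied on the wrist camera.

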